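# Zero the laser comparator on its master and hold a blank in the measuring notch

## Task

Get the comparator ready to measure the larger of the two blank flanges: on the readout press the round power key, then the square key next to it, then the long zero key, one at a time and leaving the other square key alone, while the carriage still stands with its master disc under the laser head. Then take the carriage's black knob and slide the carriage along its rail, towards whichever side brings the larger blank under the head, until the ball detent drops into its notch. Springs would pull the carriage back to the master, so finish while still holding the knob, with the carriage at rest in the notch, both blanks lying in their nests and the other things on the bench left where they are.

Things in the scene. Friction and masses are not known exactly. Their poses are not given: they have to be found in the camera images.
- gauge_stand: Transfer comparator, fixed: grey base 262 mm long (y), 100 mm deep (x), a rail along its y axis, a round column behind (x = +68 mm, top 253 mm above the bench) and a laser head over the rail's middle (underside 111 mm above the bench, reaching x = -15 mm). Origin on the bench below the laser spot; x points from the knob's side to the column, y along the rail, z up.
- carriage (a joint): Dark metal carriage (84 x 196 mm, top 44.5 mm above the bench) that slides along gauge_stand's y axis. Value in m: 0 = at rest with its master disc (50 mm across, fixed in its middle) under the laser head; positive = towards gauge_stand's +y. Springs draw it back to 0: 92 N/m, 5.7 N at the notch, friction about 0.6 N. End stops at +-0.074.
- ball (a point): Spring-loaded detent ball (8 mm) in the carriage's middle, 25 mm above the bench, riding on a strip on the rail's front. The strip has one notch at carriage value +0.062 and one at -0.062, where a nest is under the head. Within 3 mm of a notch's middle the push needed first falls by about 3 N, then rises to about 3 N above the springs' pull. Too weak to hold the carriage.
- knob (a point): Black upright knob of the carriage, a cylinder 22 mm across, from 48 to 90 mm above the bench, free all round; the point is on its axis, 70 mm above the bench. It stands 92 mm to the front (-x of gauge_stand) of the carriage's middle on a flat arm 16 mm wide whose top is 40.5 mm above the bench, and moves with the carriage.
- head_spot (a point): Where the laser beam lands: the point straight below the laser head on gauge_stand's origin axis, 49.5 mm above the bench. It does not move with the carriage.
- blank_large_mid (a point): Larger blank flange: plain solid metal disc 55 mm across and 9 mm thick, loose in the upper step of one of the carriage's two nests (62 mm to either side of the carriage's middle; which one changes), with about 1 mm of play; the point is its centre, half-way up (46 mm above the bench).
- blank_small_mid (a point): Smaller blank flange: plain solid metal disc 40 mm across and 9 mm thick, loose in the lower step of the other nest, with about 1 mm of play; the point is its centre, half-way up (43.5 mm above the bench).
- readout: Grey wireless readout, fixed: 112 mm deep (x), 156 mm long (y), key deck 33 mm above the bench, raised display behind the keys (from x = +11 mm, 55 mm high), short aerial at its back left corner (95 mm high). Origin on the bench under its middle; x from the keys to the display, y to the left along the keys, z up. Four keys at x = -24 mm, 32 mm apart.
- key_power_top (a point): Top centre of the round power key, 17 mm across, leftmost (+y) of the four keys; 39 mm above the bench.
- key_power (a joint): Travel of the round power key in m: 0 up, 0.004 fully down. Spring key: 1.8 N to start, 4.2 N fully down.
- key_diff_top (a point): Top centre of the square key next to the round power key (difference mode), 16 x 16 mm; 39 mm above the bench.
- key_diff (a joint): Travel of the square key next to the power key in m: 0 up, 0.004 fully down. Same spring.
- key_send_top (a point): Top centre of the other square key (send), 16 x 16 mm, between the first square key and the long zero key; not to be pressed; 39 mm above the bench.
- key_send (a joint): Travel of the other square key in m: 0 up, 0.004 fully down. Same spring.
- key_zero_top (a point): Top centre of the long zero key, 30 mm (readout's x) by 16 mm, rightmost (-y) of the four keys; 39 mm above the bench.
- key_zero (a joint): Travel of the long zero key in m: 0 up, 0.004 fully down. Same spring.
- kf_clamp: Bystander: aluminium flange clamp, 67 x 88 x 27 mm, lying on the bench; origin at its underside.
- kf_reducer: Bystander: conical metal reducer, 55 mm across, 48 mm high; origin at its underside.
- centring_ring: Bystander: centring ring with black O-ring, 48 mm across, 8 mm high; origin at its underside.
- spanner: Bystander: combination spanner, 174 mm long, 8 mm high, lying in front; origin at its underside.
- grease_tube: Bystander: white grease tube, 128 mm long, 26 mm high; origin at its underside.
- marker: Bystander: marker pen, 130 mm long, 18 mm high; origin at its underside.
Things that resemble listed ones, but are neither listed nor needed, are in the scene too. What is shaped like the part that bears blank_small_mid but purple or red is not meant.

How it is judged (in metres and radians):
On the way, in this order (a step that is already met when the one before it is completed fails the run):
1. the round power key is pressed (value of joint key_power above 0.0025 m and value of joint each of key_diff, key_zero below 0.001 m), for 0.02 s.
2. then the square key next to it is pressed (value of joint key_diff above 0.0025 m and value of joint each of key_power, key_zero below 0.001 m), for 0.02 s.
3. then the long zero key is pressed with the master disc under the head (value of joint key_zero above 0.0025 m and value of joint each of key_power, key_diff below 0.001 m and value of joint carriage between -0.003 and 0.003 m), for 0.02 s.
4. then the carriage is slid to the notch with the larger blank under the head (horizontal distance between blank_large_mid and head_spot below 0.0035 m and (value of joint carriage between 0.06 and 0.064 m or value of joint carriage between -0.064 and -0.06 m)), for 0.3 s.
At the end, for the whole second after the job is handed in: The fingers hold the carriage by its knob (at least 10 N between fingers and carriage), at rest within 2 mm of the notch on the side that puts the larger blank under the laser head (its centre within 3.5 mm of the beam); both blanks lie flat in their nests and all keys are up (all of step 4 and velocity of joint carriage between -0.005 and 0.005 m/s and contact force between the fingers and carriage above 10 N and height (world z) of blank_large_mid between 0.0445 and 0.0475 m and height (world z) of blank_small_mid between 0.042 and 0.045 m and angle between each of blank_large_mid, blank_small_mid's own z axis and vertical below 0.06 rad and contact force between the fingers and blank_large below 0.1 N and value of joint each of key_power, key_diff, key_send, key_zero below 0.001 m); the arm keeps its last pose, push and grip.
It fails at once if the other square key (send) is pressed (value of joint key_send above 0.002 m).
It fails at once if two keys are down at once (value of joint each of key_power, key_diff above 0.002 m or value of joint each of key_diff, key_zero above 0.002 m or value of joint each of key_power, key_zero above 0.002 m).
It fails at once if a key is pressed while the master disc is not under the head (value of joint any of key_power, key_diff, key_zero above 0.002 m and (value of joint carriage above 0.005 m or value of joint carriage below -0.005 m)).
It fails at once if another thing on the bench is moved by more than 30 mm (distance of any of kf_clamp, kf_reducer, centring_ring, spanner, grease_tube, marker from where it was at the start of the episode above 0.03 m).
It also fails if it takes over 61 s, if anything falls off the work surface, if the arm or the gripper's body presses on something with over 40 N, if the wrist force passes 120 N, or if a joint passes its speed limit or range.

## Robot

A 6-joint arm with a two-finger parallel gripper is mounted at the origin on a cart in front of the work surface, level with it; the furniture and walls round the work are solid. World frame = base frame: x ahead of the robot, y to its left, z up, the work surface at z = 0. Lengths are in mm, angles in rad, forces in N, time in s.
With the tool pointing down it reaches from about 300 to 775 mm from the base axis. Payload 14.6 kg.
Tool frame: the origin (TCP) lies at the very end of the fingers, on their centre line; the grasp point (between the pads) lies 19 mm behind it; z points along the fingers, y is the line along which they close (so a half turn about z gives the same grasp; the last joint's range is limited). The gripper opens to 94 mm and grips with 3 to 60 N. Pads are 16 mm wide; open, the fingers measure 119 mm over their backs; the gripper's body (75 mm by 177 mm) begins 78 mm behind the grasp point.
Start: joints at [1.039, 0.3, 1.521, -0, 1.321, -0.067], TCP at [246.53, 491.642, 205.446] pointing down, gripper open.
Joint ranges: [-3.03, 3.03], [-0.79, 2.21], [0.23, 2.52], [-1.04, 4.18], [0, 3.07], [-2.55, 2.55]. Speed limits (rad/s): [2.22, 2.22, 2.57, 3.14, 3.14, 3.14].

## Interface

Orientations are given as [roll, pitch, yaw] about the fixed x, y, z axes, in that order (R = Rz(yaw) Ry(pitch) Rx(roll)).
In Python, from cell import manip, camera, get_calibration gives the robot as it stands. The module is installed in compiled form; this text tells all that it offers.
- The arm moves only by the tool jog_arm, never from a script. Its argument "plan" is one flat list of numbers, 6 for each row, row after row: the shift along the world's x, y, z in m, then the turn, a rotation vector about the world's x, y, z in degrees. A call has 1 to 20 rows; each row is the pose to reach, as a shift and turn from the pose commanded when the call began; what a row does not reach only later rows make up. A row lasts 1/10 s, in which the tool goes at most 50 mm and 8.59 degrees, less where a joint would pass 70% of its speed; a pose out of reach is approached as far as the arm can. A call with a gripper value outside its range is refused whole. "claw" is the finger opening in m, from 0 to 0.094, set as the call begins (left out, the last holds). The fingers move at their own pace and stop on an object; "force" is the grip in N (left out, the last holds). Time passes only in rows, so rows that repeat a pose let the fingers close. It gives the time, the measured TCP pose, the force, the opening and the grip force at its end, in the units of the state.
- manip.read_state(): the state, without advancing time (a new reading comes with each control period).
- camera(name): name is "scene" or "top" or "wrist"; returns (picture, depth): 420x560x3 uint8, red, green, blue; 420x560 float32, mm along the optical axis (not along the pixel's ray), 0 where there is no reading.
- get_calibration(name): a dict with "fx", "fy", "cx", "cy" (pixels), "origin" and "attitude" of the camera in the world. Camera axes: x right, y down, z forward; pixel columns grow to the right and rows downward; lengths in mm; the calibration is good to about 2 mm. The wrist camera is an equidistant fisheye: a pixel r from the principal point sees the ray r / f radians off the axis. A picture is of the moment at which its call begins: read the wrist's pose just before it. get_calibration takes no time and is no camera call; for the wrist camera it gives the pose at the moment of the call.
- manip.sign_off(): hands the job in; it is judged then, once.
The state is a dict: "clock": time; "joints": joint angles; "qd": joint speeds; "effort": joint torques, N m; "eef_pos": TCP position; "eef_rot": TCP orientation; "wrist_force": force on the tool from outside, world axes, zero at the start; "moment": the same for the moment, N m; "finger_gap": finger opening in mm; "finger_force": force on a finger pad.
Only numpy, scipy, OpenCV 4.12 (cv2) and the standard library are available. Lean on these libraries where they do the work, as an engineer would, in place of code of your own. Each camera call takes 0.05 s, during which the arm holds its last target. There are 200 camera calls.

## Working session

There is one attempt and no reset: what is moved stays moved. The work goes in short steps, Python scripts to look and compute and a tool call to move; the robot and the scene stay as the last step left them, time stands still between calls to the robot, and variables do not carry over. Pictures are saved under pics/ and viewed, at most 10 in all, crops included, and the job is handed in when it is done.

Besides the shell and the picture viewer there is one more tool, called after ">>>" as name(argument=value, ...) on one line, values as JSON. jog_arm: Moves the arm, as the interface text tells. Its arguments: {"type":"object","properties":{"plan":{"type":"array"},"claw":{"type":"number"},"force":{"type":"number"}},"required":["plan"]}

```bash
mkdir -p pics; cat > h.py <<'E'
import numpy as np, cv2
from cell import manip, camera, get_calibration
def snap(n,f):
    p,d=camera(n); cv2.imwrite(f'pics/{f}.png',p[:,:,::-1]); np.savez(f'pics/{f}.npz',p=p,d=d); return p,d
def rays(n,uv,c=None):
    c=c or get_calibration(n); uv=np.atleast_2d(np.array(uv,float))
    r=np.c_[(uv[:,0]-c['cx'])/c['fx'],(uv[:,1]-c['cy'])/c['fy'],np.ones(len(uv))]
    return np.array(c['origin']),r,np.array(c['attitude'])
def onz(n,uv,z):
    o,r,A=rays(n,uv); w=r@A.T
    return o+w*((z-o[2])/w[:,2])[:,None]
E
python3 - <<'E'
from h import *
for n in('scene','top'):
    p,d=snap(n,n); print(n,get_calibration(n))
print(manip.read_state())
E
```

```text
scene {'fx': 454.1385014049489, 'fy': 454.1385014049489, 'cx': 280.4359627067399, 'cy': 208.12279526052384, 'origin': array([ 75.54783348, -95.05810566, 730.95042724]), 'attitude': array([-2.36511239, -0.01942232, -0.84694987])}
top {'fx': 444.38791903601367, 'fy': 444.38791903601367, 'cx': 283.32245526086996, 'cy': 205.31047724519942, 'origin': array([489.38928417, 320.5284221 , 978.12775562]), 'attitude': array([-3.09093091,  0.02172987, -1.5600341 ])}
{'clock': 0.1, 'joints': array([ 1.03941677e+00,  3.00395936e-01,  1.52149204e+00,  4.65559790e-06,
        1.32072461e+00, -6.65840748e-02]), 'qd': array([-0.00032248, -0.00141084, -0.00110569, -0.00101835,  0.00232598,
        0.00138167]), 'effort': array([ 9.45560205e-04, -5.32639146e+01, -3.53283513e+01,  7.09014013e-02,
        2.35521037e-02, -9.77606578e-05]), 'eef_pos': array([246.40834363, 491.45579879, 204.96523174]), 'eef_rot': array([-3.14057528e+00, -7.23608327e-05,  2.67679598e+00]), 'wrist_force': array([0.12272379, 0.60713995, 0.06223722]), 'moment': array([-0.01973428,  0.0185558 ,  0.0012375 ]), 'finger_force': 0.0, 'finger_gap': 94.05144781535527}
```

View pics/top.png

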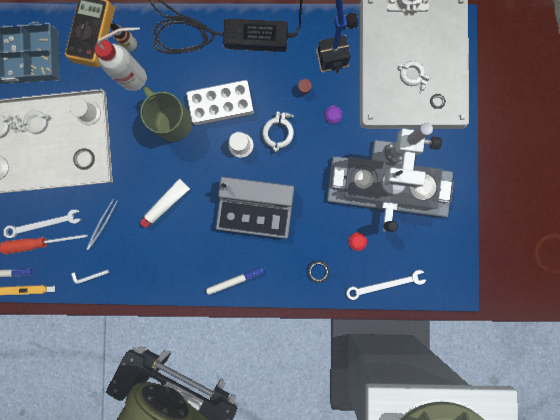

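View pics/scene.png

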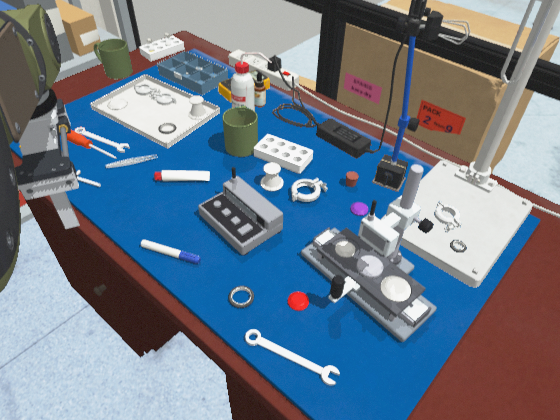

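```bash
python3 - <<'E'
from h import *
t=cv2.imread('pics/top.png');s=cv2.imread('pics/scene.png')
a=cv2.resize(t[165:250,200:310],(440,340),interpolation=3)
b=cv2.resize(t[140:240,320:460],(360,257),interpolation=3)
c=cv2.resize(s[215:335,290:440],(400,320),interpolation=3)
o=np.zeros((600,800,3),np.uint8);o[:340,:440]=a;o[:257,440:]=b;o[280:,400:]=c
cv2.imwrite('pics/crop.png',o)
E
```

```text
(no output)
```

View pics/crop.png

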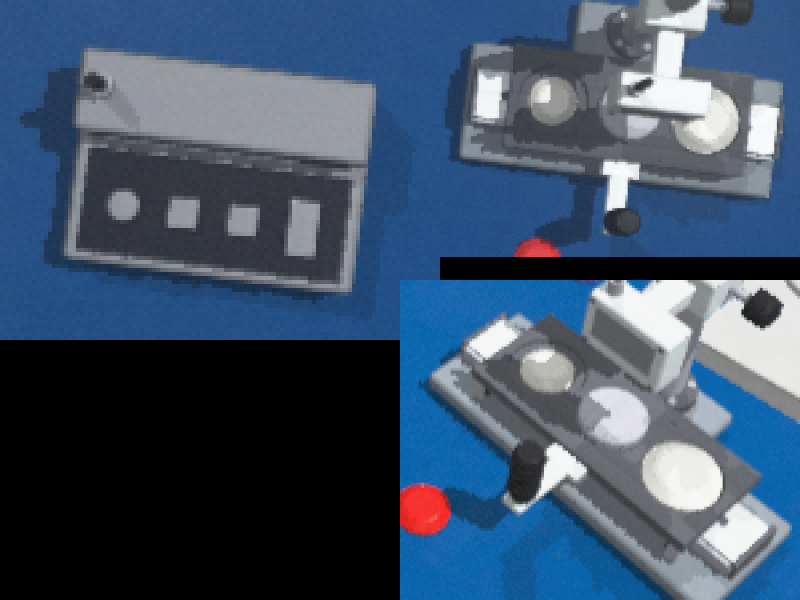

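Crop: the keys left to right are round power (123,206), square diff (183,212), square send (243,219), long zero (303,228). The larger blank is on the right (−y) at (703,118), and the smaller one on the left at (553,100). The black knob is at (622,222). The other black knob, at (738,8), is the column's clamp screw, because it is behind the rail; the red and purple discs on the bench are decoys. The carriage therefore has to slide to +y.

```bash
cat >> h.py <<'E'
from scipy.spatial.transform import Rotation as R
def rays(n,uv,c=None):
    c=c or get_calibration(n); uv=np.atleast_2d(np.array(uv,float))
    x=(uv[:,0]-c['cx'])/c['fx'];y=(uv[:,1]-c['cy'])/c['fy']
    if n=='wrist':
        t=np.hypot(x,y)+1e-9; r=np.c_[x/t*np.sin(t),y/t*np.sin(t),np.cos(t)]
    else: r=np.c_[x,y,np.ones(len(x))]
    return np.array(c['origin']),r,R.from_euler('xyz',c['attitude']).as_matrix()
E
python3 - <<'E'
from h import *
z=np.load('pics/top.npz');g=z['p'].astype(int);d=z['d'];m=(g.min(2)>110).astype(np.uint8)
mm=np.zeros_like(m);mm[205:234,222:288]=m[205:234,222:288]
n,l,st,c=cv2.connectedComponentsWithStats(mm)
k=[(tuple(c[i]),st[i,4]) for i in range(1,n) if 20<st[i,4]<200 ];k.sort()
for q in k: print(np.round(q[0],1),q[1],onz('top',q[0],39).round(1))
# knob
dk=(g.max(2)<60).astype(np.uint8);mm=np.zeros_like(m);mm[215:236,380:403]=dk[215:236,380:403]
n,l,st,c=cv2.connectedComponentsWithStats(mm);print(st[1:],c[1:])
i=1+st[1:,4].argmax();yy,xx=np.where(l==i)
o,r,A=rays('top',np.c_[xx,yy]);P=o+(r*d[yy,xx][:,None])@A.T
print('knob',onz('top',c[i],90),P[P[:,2]>80].mean(0),P[:,2].max())
for n_,uv in (('large',(422.3,185.9)),('small',(364,179)),):print(n_,onz('top',uv,50))
# base edges corners from crop
for uv in ((440+22,160),(440+325,195),(440+37,42)):
    print(onz('top',(320+(uv[0]-440)/2.571,140+uv[1]/2.571),25).round(1))
print(get_calibration('wrist'))
E
```

```text
[230.4 215.9] 44 [[513.2 453.5  39. ]]
[241.5 230.9] 58 [[481.7 429.3  39. ]]
[245.4 218. ] 50 [[509.2 421.6  39. ]]
[260.4 219.8] 50 [[505.6 389.7  39. ]]
[275.3 221.7] 95 [[501.9 357.9  39. ]]
[286.5 226.8] 28 [[491.4 334.2  39. ]]
[[384 221   8  10  46]] [[386.86956522 225.82608696]]
knob [[495.39857368 134.10244182  90.        ]] [495.25562018 131.05088911  87.21018487] 92.60521705879535
large [[579.50306609  52.21059759  50.        ]]
small [[592.92020942 173.1698449   50.        ]]
[[545.  244.8  25. ]]
[[518.4  -5.7  25. ]]
[[644.2 232.8  25. ]]
{'fx': 325.19226210127806, 'fy': 325.19226210127806, 'cx': 281.5565576935147, 'cy': 213.33301470121802, 'origin': array([182.73743686, 522.74061923, 383.67433407]), 'attitude': array([2.89180809e+00, 6.40713817e-04, 1.10556506e+00])}
```

>>> jog_arm(plan=[0.03, -0.01, 0, 0, 0, 4, 0.07, -0.023, 0, 0, 0, 8, 0.11, -0.037, 0, 0, 0, 12, 0.15, -0.05, 0, 0, 0, 16, 0.19, -0.063, -0.02, 0, 0, 20, 0.23, -0.077, -0.04, 0, 0, 20, 0.255, -0.085, -0.05, 0, 0, 20, 0.261, -0.087, -0.055, 0, 0, 20, 0.261, -0.087, -0.055, 0, 0, 20, 0.261, -0.087, -0.055, 0, 0, 20, 0.261, -0.087, -0.055, 0, 0, 20], claw=0)

```text
clock: 1.2
eef_pos: [506.7, 405.5, 151.4]
eef_rot: [3.141, 0.001, 3.027]
wrist_force: [0.1, 0.2, 0.4]
finger_gap: 9.7
finger_force: 0.0
```

```bash
python3 - <<'E'
from h import *
s=manip.read_state();print(s['eef_pos'],s['eef_rot'],s['finger_gap'],s['clock'])
c=get_calibration('wrist');print(c)
snap('wrist','w1')
E
```

```text
[506.65239389 405.51582519 151.38248418] [3.14076976e+00 7.14713515e-04 3.02718802e+00] 9.738765250864686 1.2
{'fx': 325.19226210127806, 'fy': 325.19226210127806, 'cx': 281.5565576935147, 'cy': 213.33301470121802, 'origin': array([435.62116107, 412.61093783, 330.05304822]), 'attitude': array([ 2.89085490e+00, -1.15127866e-03,  1.45597495e+00])}
```

View pics/w1.png

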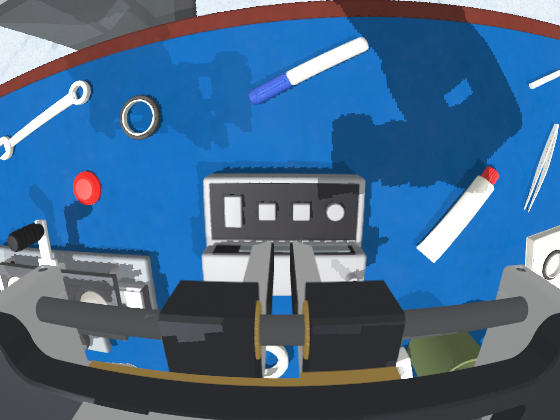

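The wrist view shows zero at (233,211), send at (267,212), diff at (301,212), power at (335,212), and the knob at about (25,237).

```bash
python3 - <<'E'
from h import *
g=np.load('pics/w1.npz')['p'].astype(int);m=(g.min(2)>130).astype(np.uint8)
mm=np.zeros_like(m);mm[190:232,218:352]=m[190:232,218:352]
n,l,st,c=cv2.connectedComponentsWithStats(mm)
for i in range(1,n):
    if st[i,4]>60: print(c[i].round(1),st[i,4],onz('wrist',c[i],39).round(1))
print('knob top',onz('wrist',(14,241),90))
E
```

```text
[232.4 211.9] 524 [[503.2 359.2  39. ]]
[266.5 212. ] 271 [[506.9 390.7  39. ]]
[300.9 211.9] 285 [[510.6 422.3  39. ]]
[334.9 212.1] 239 [[514.4 453.8  39. ]]
knob top [[494.38619251 128.73894836  90.        ]]
```

>>> jog_arm(plan=[0.0065, 0.025, -0.04, 0, 0, 0, 0.0065, 0.049, -0.075, 0, 0, 0, 0.0065, 0.049, -0.1, 0, 0, 0, 0.0065, 0.049, -0.1, 0, 0, 0, 0.0065, 0.049, -0.1, 0, 0, 0, 0.0065, 0.049, -0.1, 0, 0, 0])

```text
clock: 1.85
eef_pos: [514.7, 454.1, 53.0]
eef_rot: [3.139, 0.002, 3.026]
wrist_force: [-0.1, 0.5, 0.8]
finger_gap: 0.7
finger_force: 0.0
```

>>> jog_arm(plan=[0, 0, -0.007, 0, 0, 0, 0, 0, -0.011, 0, 0, 0, 0, 0, -0.0135, 0, 0, 0, 0, 0, -0.015, 0, 0, 0, 0, 0, -0.015, 0, 0, 0, 0, 0, -0.015, 0, 0, 0])

```text
clock: 2.45
eef_pos: [514.2, 453.6, 35.8]
eef_rot: [3.142, 0.0, 3.026]
wrist_force: [0.4, -1.3, 3.7]
finger_gap: 0.5
finger_force: 2.0
```

>>> jog_arm(plan=[0, 0, -0.0005, 0, 0, 0, 0, 0, 0.01, 0, 0, 0, 0, 0, 0.02, 0, 0, 0, -0.004, -0.0315, 0.02, 0, 0, 0, -0.004, -0.0315, 0.012, 0, 0, 0, -0.004, -0.0315, 0.008, 0, 0, 0, -0.004, -0.0315, 0.008, 0, 0, 0, -0.004, -0.0315, 0.004, 0, 0, 0, -0.004, -0.0315, 0.002, 0, 0, 0, -0.004, -0.0315, 0, 0, 0, 0, -0.004, -0.0315, -0.0003, 0, 0, 0, -0.004, -0.0315, -0.0003, 0, 0, 0])

```text
clock: 3.65
eef_pos: [510.1, 422.7, 35.6]
eef_rot: [3.141, 0.001, 3.026]
wrist_force: [-0.6, 4.4, 4.1]
finger_gap: 0.4
finger_force: 2.0
```

>>> jog_arm(plan=[0, 0, 0.01, 0, 0, 0, 0, 0, 0.025, 0, 0, 0, -0.004, -0.032, 0.03, 0, 0, 0, -0.0075, -0.0635, 0.028, 0, 0, 0, -0.0075, -0.0635, 0.025, 0, 0, 0, -0.0075, -0.0635, 0.015, 0, 0, 0, -0.0075, -0.0635, 0.009, 0, 0, 0, -0.0075, -0.0635, 0.008, 0, 0, 0, -0.0075, -0.0635, 0.004, 0, 0, 0, -0.0075, -0.0635, 0.002, 0, 0, 0, -0.0075, -0.0635, 0, 0, 0, 0, -0.0075, -0.0635, 0, 0, 0, 0, -0.0075, -0.0635, 0, 0, 0, 0])

```text
clock: 4.95
eef_pos: [502.6, 359.2, 35.6]
eef_rot: [3.141, 0.0, 3.026]
wrist_force: [-1.0, 2.5, 4.9]
finger_gap: 0.3
finger_force: 2.0
```

>>> jog_arm(plan=[0, 0, 0.02, 0, 0, 0, 0, 0, 0.05, 0, 0, 0, 0, -0.03, 0.085, 0, 0, 0, -0.002, -0.07, 0.115, 0, 0, 0, -0.004, -0.115, 0.115, 0, 0, 0, -0.006, -0.16, 0.115, 0, 0, 0, -0.008, -0.205, 0.115, 0, 0, 0, -0.008, -0.228, 0.115, 0, 0, 0, -0.008, -0.232, 0.115, 0, 0, 0, -0.008, -0.232, 0.115, 0, 0, 0, -0.008, -0.232, 0.115, 0, 0, 0, -0.008, -0.232, 0.115, 0, 0, 0], claw=0.06)

```text
clock: 6.15
eef_pos: [494.5, 127.7, 150.0]
eef_rot: [-3.142, -0.0, 3.027]
wrist_force: [-0.1, -0.4, -0.1]
finger_gap: 60.1
finger_force: 0.0
```

```bash
python3 - <<'E'
from h import *
s=manip.read_state();print(s['eef_pos'],s['eef_rot'],s['finger_gap'],s['clock'])
p,d=snap('wrist','w2')
E
```

```text
[494.46434874 127.67119796 149.98775066] [-3.14152616e+00 -2.38539197e-04  3.02722247e+00] 60.074339573764135 6.15
```

View pics/w2.png

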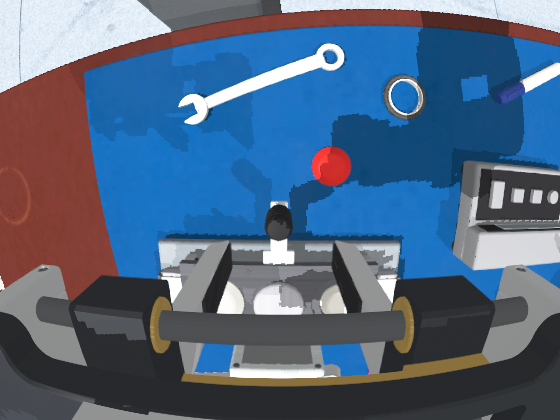

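```bash
python3 - <<'E'
from h import *
g=np.load('pics/w2.npz')['p'].astype(int)
m=np.zeros((420,560),np.uint8);m[195:250,255:305]=(g.max(2)<70)[195:250,255:305]
n,l,st,c=cv2.connectedComponentsWithStats(m);i=1+st[1:,4].argmax();print(st[i],c[i])
x,y,w,h=st[i,:4]
print(onz('wrist',(x+w/2,y+h-w/2),90),onz('wrist',(x+w/2-10,y+h-w/2),90)-onz('wrist',(x+w/2,y+h-w/2),90))
E
```

```text
[265 205  28  35 537] [279.54562384 219.12104283]
[[493.8129197  124.81283203  90.        ]] [[-0.87343056 -7.61042628  0.        ]]
```

>>> jog_arm(plan=[0, -0.003, -0.03, 0, 0, 0, 0, -0.003, -0.06, 0, 0, 0, 0, -0.003, -0.085, 0, 0, 0, 0, -0.003, -0.096, 0, 0, 0, 0, -0.003, -0.096, 0, 0, 0, 0, -0.003, -0.096, 0, 0, 0])

```text
clock: 6.8
eef_pos: [495.0, 124.0, 55.1]
eef_rot: [3.141, 0.001, 3.026]
wrist_force: [0.1, -0.3, -0.4]
finger_gap: 59.8
finger_force: 0.0
```

>>> jog_arm(plan=[0, 0, 0, 0, 0, 0, 0, 0, 0, 0, 0, 0, 0, 0, 0, 0, 0, 0, 0, 0, 0, 0, 0, 0, 0, 0, 0, 0, 0, 0, 0, 0, 0, 0, 0, 0, 0, 0, 0, 0, 0, 0, 0, 0, 0, 0, 0, 0, 0, 0, 0, 0, 0, 0, 0, 0, 0, 0, 0, 0], claw=0.015, force=30)

```text
clock: 7.8
eef_pos: [494.6, 123.7, 54.3]
eef_rot: [3.141, 0.0, 3.026]
wrist_force: [-1.2, 0.6, 3.9]
finger_gap: 21.2
finger_force: 30.0
```

>>> jog_arm(plan=[0.0005, 0.005, 0, 0, 0, 0, 0.0015, 0.012, 0, 0, 0, 0, 0.0022, 0.02, 0, 0, 0, 0, 0.003, 0.028, 0, 0, 0, 0, 0.004, 0.036, 0, 0, 0, 0, 0.005, 0.044, 0, 0, 0, 0, 0.0057, 0.051, 0, 0, 0, 0, 0.0062, 0.0555, 0, 0, 0, 0, 0.0062, 0.0555, 0, 0, 0, 0, 0.0062, 0.0555, 0, 0, 0, 0, 0.0062, 0.0555, 0, 0, 0, 0])

```text
clock: 8.9
eef_pos: [501.5, 179.3, 54.3]
eef_rot: [-3.141, 0.002, 3.026]
wrist_force: [6.1, -5.3, 3.1]
finger_gap: 21.0
finger_force: 30.0
```

>>> jog_arm(plan=[0.0002, 0.002, 0, 0, 0, 0, 0.0002, 0.002, 0, 0, 0, 0, 0.0002, 0.002, 0, 0, 0, 0])

```text
clock: 9.2
eef_pos: [501.7, 181.3, 54.3]
eef_rot: [-3.141, 0.002, 3.026]
wrist_force: [4.9, -5.3, 2.5]
finger_gap: 21.4
finger_force: 30.0
```

>>> jog_arm(plan=[0.0001, 0.001, 0, 0, 0, 0, 0.0001, 0.001, 0, 0, 0, 0, 0.0001, 0.001, 0, 0, 0, 0])

```text
clock: 9.5
eef_pos: [501.8, 182.2, 54.3]
eef_rot: [-3.141, 0.002, 3.026]
wrist_force: [5.2, -5.2, 1.6]
finger_gap: 21.3
finger_force: 30.0
```

>>> jog_arm(plan=[0.0001, 0.001, 0, 0, 0, 0, 0.0001, 0.001, 0, 0, 0, 0, 0.0001, 0.001, 0, 0, 0, 0])

```text
clock: 9.8
eef_pos: [501.9, 183.3, 54.3]
eef_rot: [-3.141, 0.002, 3.026]
wrist_force: [4.9, -6.1, 1.8]
finger_gap: 21.2
finger_force: 30.0
```

>>> jog_arm(plan=[0.0001, 0.001, 0, 0, 0, 0, 0.0001, 0.001, 0, 0, 0, 0, 0.0001, 0.001, 0, 0, 0, 0])

```text
clock: 10.1
eef_pos: [502.1, 184.4, 54.3]
eef_rot: [3.142, 0.002, 3.026]
wrist_force: [6.6, -4.7, 1.1]
finger_gap: 21.2
finger_force: 30.0
```

>>> jog_arm(plan=[0, 0.0007, 0, 0, 0, 0, 0, 0.0007, 0, 0, 0, 0, 0, 0.0007, 0, 0, 0, 0])

```text
clock: 10.4
eef_pos: [502.2, 185.2, 54.3]
eef_rot: [3.141, 0.002, 3.026]
wrist_force: [6.6, -4.3, 0.2]
finger_gap: 21.5
finger_force: 30.0
```

>>> jog_arm(plan=[0, 0.0007, 0, 0, 0, 0, 0, 0.0007, 0, 0, 0, 0, 0, 0.0007, 0, 0, 0, 0])

```text
clock: 10.7
eef_pos: [502.3, 186.0, 54.3]
eef_rot: [3.141, 0.003, 3.026]
wrist_force: [7.9, -2.2, 0.0]
finger_gap: 21.2
finger_force: 30.0
```

>>> jog_arm(plan=[0, 0.0007, 0, 0, 0, 0, 0, 0.0007, 0, 0, 0, 0, 0, 0.0007, 0, 0, 0, 0])

```text
clock: 11.0
eef_pos: [502.3, 186.4, 54.3]
eef_rot: [3.142, 0.003, 3.026]
wrist_force: [9.0, -3.9, -0.2]
finger_gap: 21.4
finger_force: 30.0
```

```bash
python3 - <<'E'
from h import *
snap('top','t2');snap('scene','s2');snap('wrist','w3');print(manip.read_state()['wrist_force'])
t=cv2.imread('pics/t2.png');w=cv2.imread('pics/w3.png');s=cv2.imread('pics/s2.png')
o=np.zeros((600,800,3),np.uint8)
o[:300,:400]=cv2.resize(t[140:245,320:460],(400,300),interpolation=3)
o[:300,400:]=cv2.resize(w[150:360,140:420],(400,300),interpolation=3)
o[300:,:400]=cv2.resize(s[215:335,285:445],(400,300),interpolation=3)
cv2.imwrite('pics/c2.png',o)
E
```

```text
[ 8.46947921 -4.79624427  0.47350961]
```

View pics/c2.png

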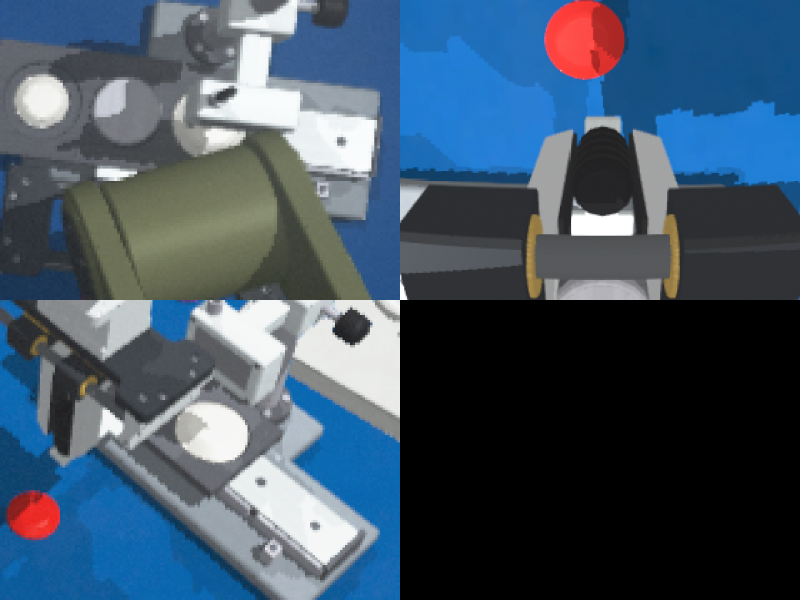

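```bash
python3 - <<'E'
from h import *
def blob(f,n,box,th,z):
    g=np.load(f'pics/{f}.npz')['p'].astype(np.uint8);x0,y0,x1,y1=box
    m=np.zeros((420,560),np.uint8);m[y0:y1,x0:x1]=(g.min(2)>th)[y0:y1,x0:x1]
    nn,l,st,c=cv2.connectedComponentsWithStats(m);i=1+st[1:,4].argmax()
    cn=cv2.findContours((l==i).astype(np.uint8),0,1)[0][0]; e=cv2.fitEllipse(cv2.convexHull(cn))
    P=onz(n,e[0],z)[0]; print(f,st[i],np.round(e[0],1),np.round(e[1],1),P.round(1));return P
a=blob('top','top',(352,165,378,192),120,48)
b=blob('t2','top',(322,160,348,192),120,48); print('small shift',b-a,np.hypot(*(b-a)[:2]))
c=blob('scene','scene',(378,272,414,305),160,50.5)
d=blob('s2','scene',(350,250,390,283),160,50.5); print('large shift',d-c,np.hypot(*(d-c)[:2]))
e=blob('scene','scene',(354,252,386,280),130,49.5);print('master0 vs large now',d-e)
E
```

```text
top [354 170  20  18 260] [363.2 178.6] [17.5 19. ] [594.1 174.5  48. ]
t2 [325 166  19  19 292] [334.  174.8] [18.7 19.5] [601.5 235.6  48. ]
small shift [ 7.39816871 61.09123273  0.        ] 61.537562643951816
scene [381 276  30  26 611] [395.4 288.2] [24.3 31.5] [573.8  51.4  50.5]
s2 [350 250  34  30 605] [367.2 265.2] [24.9 35.5] [582.9 118.2  50.5]
large shift [ 9.16793378 66.83564203  0.        ] 67.46150054184488
scene [357 255  27  23 468] [370.2 265.5] [21.9 26.9] [586.8 113.9  49.5]
master0 vs large now [-3.83592157  4.24968007  1.        ]
```

>>> jog_arm(plan=[0, 0.0003, 0, 0, 0, 0, 0, 0.0003, 0, 0, 0, 0, 0, 0.0003, 0, 0, 0, 0])

```text
clock: 11.45
eef_pos: [502.4, 186.6, 54.3]
eef_rot: [-3.141, 0.003, 3.026]
wrist_force: [8.5, -6.7, -0.3]
finger_gap: 21.4
finger_force: 30.0
```

```bash
python3 - <<'E'
from h import *
for k in range(3): print(manip.read_state()['wrist_force'].round(1)); snap('scene','s3')
def ell(f,c0,z):
    g=np.load(f'pics/{f}.npz')['p'];m=(g.min(2)>135).astype(np.uint8)
    k=np.zeros_like(m);cv2.ellipse(k,c0,(21,18),25,0,360,1,-1);m=cv2.morphologyEx(m*k,2,np.ones((5,5),np.uint8))
    n,l,st,c=cv2.connectedComponentsWithStats(m);i=1+st[1:,4].argmax()
    e=cv2.fitEllipse(cv2.convexHull(cv2.findContours((l==i).astype(np.uint8),0,1)[0][0]))
    P=onz('scene',e[0],z)[0];print(f,st[i],np.round(e,1) if 0 else e,P.round(1));return P
a=ell('scene',(395,288),50.5);m=ell('scene',(370,266),49.5);b=ell('s3',(369,268),50.5)
print(b-a,b-m)
s=cv2.imread('pics/s3.png')[235:300,330:410];cv2.imwrite('pics/c3.png',cv2.resize(s,None,fx=8,fy=8,interpolation=3))
E
```

```text
[ 8.5 -6.7 -0.3]
[ 8.1 -6.   0.3]
[ 8.6 -5.8  1.1]
scene [381 276  30  26 625] ((395.3406677246094, 288.13421630859375), (24.936677932739258, 31.435441970825195), 115.36503601074219) [573.9  51.5  50.5]
scene [358 255  25  22 436] ((370.32977294921875, 265.4309997558594), (21.340293884277344, 26.48151397705078), 118.27603912353516) [587.2 113.8  49.5]
s3 [355 254  29  26 599] ((368.4922790527344, 266.44146728515625), (24.06944465637207, 32.614959716796875), 118.69298553466797) [582.1 114.7  50.5]
[ 8.19323335 63.24242453  0.        ] [-5.07270246  0.93210096  1.        ]
```

View pics/c3.png

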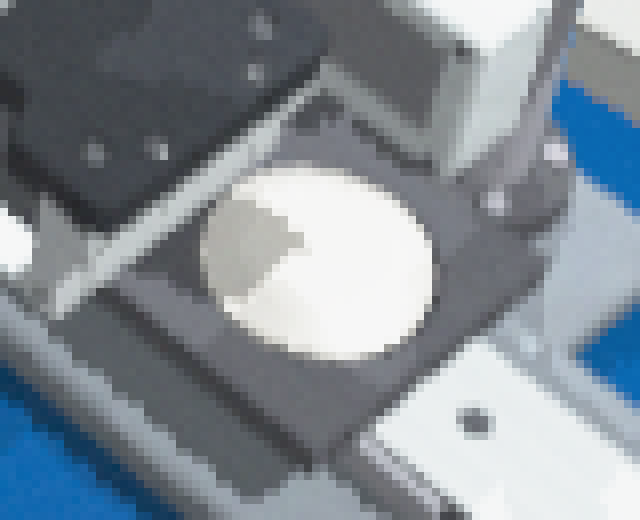

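>>> jog_arm(plan=[0, 0, 0, 0, 0, 0, 0, 0, 0, 0, 0, 0, 0, 0, 0, 0, 0, 0, 0, 0, 0, 0, 0, 0, 0, 0, 0, 0, 0, 0, 0, 0, 0, 0, 0, 0])

```text
clock: 12.2
eef_pos: [502.4, 186.6, 54.3]
eef_rot: [-3.141, 0.003, 3.026]
wrist_force: [8.6, -6.1, 1.3]
finger_gap: 21.2
finger_force: 30.0
```

```bash
python3 -c "
from h import *
s=manip.read_state();print(s['eef_pos'],s['wrist_force'],s['finger_force'],manip.sign_off())"
```

```text
the job is handed in; nothing more can be done
[502.35430389 186.56332242  54.3049822 ] [ 8.61555964 -6.05738851  1.28335598] 29.99997369479388 None
```

The job is handed in, with no verdict returned: I pressed power, diff and zero in that order without touching send, then slid the carriage to the +y notch with the larger blank under the head (about 62 mm by push force and images), still holding the knob at 30 N.

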